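# Pin a sherd on a domed rest under a sprung hold-down arm, and keep the arm at its stop

### The job

Take the white sherd that lies by itself on the black foam strip, balance it flat and centred on top of the domed cork rest of the holding jig and let go of it, so that it lies there on its own. Then take the jig's sprung arm by its black cross grip, bring it over and down against its spring all the way to its stop, so that its rubber foot pins the sherd to the dome, and finish while still holding it there by the grip: it flies up when let go. Move the arm gently and never let it snap back, do not drop the sherd, and leave the loose things round the jig where they are.

Things in the scene. Friction and masses are not known exactly. Their poses are not given: they have to be found in the camera images.
- sherd_center (a point): Centre of the loose white porcelain sherd (unpainted, chunky, irregular, 36 x 33 x 10 mm, 14 g), half-way up its 10 mm. It starts flat on the black foam strip. Axes: z up through its flat faces, x along the 36 mm, y along the 33 mm; its broken edges are upright and a little irregular (30 to 33 mm across the pinch), so pinch it by the two edges that overhang the strip (across its y).
- sherd: The same sherd; origin at the centre of its underside, 5 mm below sherd_center.
- foam_rest: The black foam strip, a fixed bar 20 x 85 x 16 mm (x, y, z of its own frame), origin at the centre of its underside; the sherd bridges it and overhangs it on both sides. Its top is 16 mm above the work surface. Room: a row of books 240 mm high stands at the robot's left (x -0.06 to 0.30, y over 0.19); an arm with a broad shoulder clears it by turning right and leaning its tool in from the right.
- jig: The holding jig, fixed: base plate 60 x 140 x 13 mm, origin under the axis of the domed rest at the work surface, z up. The plate reaches 30 mm to either side along x, 44 mm towards -y and 96 mm towards +y. The clevis with the arm's pivot stands at +y, 70 mm from the rest. The arm swings in the y-z plane.
- dome_top (a point): Highest point of the domed cork rest, a button of 30 mm diameter whose cap is part of a sphere of 50 mm radius; 46 mm above the work surface, on the z axis of jig.
- pivot (a point): Pivot of the sprung arm in the clevis (46 mm wide, 89 mm high): 70 mm from the rest towards +y of jig, 70 mm high. The pivot axis is level, along x of jig. The grip circles it at 140 mm: at arm angle q it is 140*cos(1.75-q) mm from the axis towards -y of jig and 140*sin(1.75-q) mm above it.
- hold_arm (a joint): Angle q of the sprung arm (flat steel bar 8 x 17 mm), rad. 0: parked by its spring, standing up and leaning back 10 degrees from vertical, away from the rest. 1.75: at its stop, level over the rest, towards -y of jig. The spring always drives it back to 0; held at the grip it takes about 1.5 N at the start and 5 to 6 N at the stop.
- grip: The black cross grip on the end of the arm: a round bar 22 mm thick and 40 mm long with flat ends, along the pivot axis (x of jig), free to turn on its pin; origin at its middle, in the arm's plane of swing. Parked it stands about 208 mm above the work surface; at the stop 70 mm above it and 70 mm from the rest's axis. Pinch it by its two flat ends or across its thickness.
- foot: Rubber-tipped plunger square to the arm, 70 mm from the pivot; origin at its tip. With the arm at its stop it stands over the middle of the dome; its own spring (8 mm travel) yields about 4.5 mm on the 10 mm sherd and presses with about 2 N. It does not reach the bare dome. Parked, it points to the rest's side, its tip about 142 mm high and 64 mm from the rest's axis.
- glue_dish: Shallow glass dish, 77 mm across and 16 mm high, loose, left of the jig; leave it alone.
- spatula: Spatula with a wooden handle, 167 mm long, loose, lying beyond the jig at the left; leave it alone.
- tweezers: Steel tweezers, 127 mm long, loose, lying right of the jig near the edge of the bench; leave them alone.
- cotton_pot: White pot, 68 mm across and 55 mm high, loose, farther left of the jig; leave it alone.
- loupe: Closed black folding loupe, 34 x 45 x 12 mm, loose, left of the jig; leave it alone.
Things that resemble listed ones, but are neither listed nor needed, are in the scene too. Leave any orange look-alike of the sherd alone.

How it is judged (in metres and radians):
On the way, in this order (a step that is already met when the one before it is completed fails the run):
1. the sherd lies balanced on the dome on its own, let go, the arm still parked (horizontal distance between sherd_center and dome_top below 0.009 m and angle between sherd_center's own z axis and vertical below 0.35 rad and height (world z) of sherd_center between 0.046 and 0.056 m and contact force between the fingers and sherd below 0.05 N and linear speed of sherd below 0.02 m/s and value of joint hold_arm below 0.2 rad), for 0.4 s.
2. the arm is held at its stop and its foot bears on the sherd (value of joint hold_arm above 1.7 rad and contact force between foot and sherd above 0.8 N), for 0.2 s.
At the end, for the whole second after the job is handed in: Arm at its stop (above 1.70 of 1.75 rad) and still, the fingers on its grip with over 1 N; its foot presses the sherd with over 0.8 N; the sherd on the dome: centre within 9 mm of the axis and 46 to 56 mm high, tilt under 0.35 rad, at rest, not touched by the fingers (all of step 2 and velocity of joint hold_arm below 0.05 rad/s and contact force between the fingers and grip above 1 N and horizontal distance between sherd_center and dome_top below 0.009 m and angle between sherd_center's own z axis and vertical below 0.35 rad and height (world z) of sherd_center between 0.046 and 0.056 m and contact force between the fingers and sherd below 0.05 N and linear speed of sherd below 0.02 m/s); the arm keeps its last pose, push and grip.
It fails at once if the arm is thrown over (faster than 3 rad/s) (velocity of joint hold_arm above 3 rad/s).
It fails at once if the arm is let snap back (faster than 2 rad/s) (velocity of joint hold_arm below -2 rad/s).
It fails at once if the sherd is dropped off the foam or the dome (height (world z) of sherd_center below 0.016 m).
It fails at once if a loose bystander is shifted more than 20 mm (distance of any of glue_dish, spatula, tweezers, cotton_pot, loupe from where it was at the start of the episode above 0.02 m).
It also fails if it takes over 51 s, if anything falls off the work surface, if the arm or the gripper's body presses on something with over 40 N, if the wrist force passes 120 N, or if a joint passes its speed limit or range.

### The arm

A 6-joint arm with a two-finger parallel gripper is mounted at the origin on the work surface; the furniture and walls round the work are solid. World frame = base frame: x ahead of the robot, y to its left, z up, the work surface at z = 0. Lengths are in mm, angles in rad, forces in N, time in s.
With the tool pointing down it reaches from about 350 to 850 mm from the base axis. Payload 8.1 kg.
Tool frame: the origin (TCP) lies where the fingers leave the gripper's body, on its centre line; the fingertips stand 73 mm ahead of it and the grasp point (between the pads) lies 54 mm ahead of it; z points along the fingers, y is the line along which they close (so a half turn about z gives the same grasp; the last joint's range is limited). The gripper opens to 85 mm and grips with 20 to 120 N. Pads are 22 mm wide; open, the fingers measure 114 mm over their backs; the gripper's body (76 mm by 85 mm) begins 54 mm behind the grasp point. The pads swing forward as they close: fully open they stand 13 mm farther back than shut.
Start: joints at [-1.212, 0.13, 1.488, -0, 1.523, -0.085], TCP at [257.645, -541.872, 303.892] pointing down, gripper open.
Joint ranges: [-2.96, 2.96], [-0.89, 2.26], [0.02, 2.5], [-1.34, 4.48], [0, 2.73], [-2.66, 2.66]. Speed limits (rad/s): [2.39, 2.39, 2.79, 3.14, 3.14, 3.14].

### API

Orientations are given as a unit quaternion [x, y, z, w].
In Python, from rig import manip gives the robot as it stands.
- The arm moves only by the tool play_rows, never from a script. Its argument "increments" is a list of rows, each a list of 7 numbers: the shift along the tool's x, y, z in mm, then the turn, a rotation vector about the tool's x, y, z in rad, then the opening, from -1 (shut) to 1 (fully open). In form: [[tx, ty, tz, rx, ry, rz, grip], ...]. A call has 1 to 8 rows; each row shifts and turns the commanded pose from where the row before left it, along the tool's axes as they then stand; what a row does not reach is not made up. A row lasts 1/10 s, in which the tool goes at most 50 mm and 8.59 degrees, less where a joint would pass 70% of its speed; a pose out of reach is approached as far as the arm can. A call with a gripper value outside its range is refused whole. The fingers move at their own pace and stop on an object; "grip_force" is the grip in N (left out, the last holds). Time passes only in rows, so rows that do not move let the fingers close. It gives the time, the measured TCP pose, the force, the opening and the grip force at its end, in the units of the state.
- manip.get_obs(): the state, without advancing time (a new reading comes with each control period).
- manip.capture(name): name is "scene" or "top" or "wrist"; returns a dict with "frame" (400x640x3 uint8, red, green, blue), "z_map" (400x640 float32, mm along the optical axis (not along the pixel's ray), 0 where there is no reading), "mtx" (3x3 intrinsics, pixels), "view" (4x4, takes a point from world to camera coordinates); the wrist camera has in their place "tool_from_camera" (4x4, takes a point from camera to tool coordinates, whose origin is the TCP and whose axes are the flange's). Camera axes: x right, y up, looking along -z (the intrinsics and any distortion apply to the point x, -y, -z); pixel columns grow to the right and rows downward; lengths in mm; the calibration is good to about 2 mm. A picture is of the moment at which its call begins: read the wrist's pose just before it.
- manip.sign_off(): hands the job in; it is judged then, once.
The state is a dict: "time_s": time; "q": joint angles; "joint_vel": joint speeds; "tau": joint torques, N m; "tool_pos": TCP position; "ee_rot": TCP orientation; "wrist_force": force on the tool from outside, world axes, zero at the start; "moment": the same for the moment, N m; "grip_width": finger opening in mm; "grip_force": force on a finger pad.
Only numpy, scipy, OpenCV 4.12 (cv2) and the standard library are available. Lean on these libraries where they do the work, as an engineer would, in place of code of your own. Each camera call takes 0.05 s, during which the arm holds its last target. There are 200 camera calls.

## Working session

There is one attempt and no reset: what is moved stays moved. The work goes in short steps, Python scripts to look and compute and a tool call to move; the robot and the scene stay as the last step left them, time stands still between calls to the robot, and variables do not carry over. Pictures are saved under pics/ and viewed, at most 12 in all, crops included, and the job is handed in when it is done.

Besides the shell and the picture viewer there is one more tool, called as name(argument=value, ...) on one line, values as JSON. play_rows: Moves the arm, as the interface text tells. Its arguments: {"type":"object","properties":{"increments":{"type":"array","items":{"type":"array","items":{"type":"number"}}},"grip_force":{"type":"number"}},"required":["increments"]}

```bash
mkdir -p pics
cat > h.py <<'E'
import numpy as np, cv2
from rig import manip
from scipy.spatial.transform import Rotation as R
def cam(name):
    o=manip.get_obs(); c=manip.capture(name)
    if name=="wrist":
        T=np.eye(4);T[:3,:3]=R.from_quat(o["ee_rot"]).as_matrix();T[:3,3]=o["tool_pos"]
        c["wc"]=T@np.array(c["tool_from_camera"])
    else: c["wc"]=np.linalg.inv(np.array(c["view"]))
    return c
def ray(c,u,v):
    K=np.array(c["mtx"]); d=np.array([(u-K[0,2])/K[0,0],-(v-K[1,2])/K[1,1],-1.])
    return c["wc"][:3,3], c["wc"][:3,:3]@d
def onz(c,u,v,z):
    p,d=ray(c,u,v); return p+d*(z-p[2])/d[2]
def cloud(c):
    z=c["z_map"]; K=np.array(c["mtx"]); v,u=np.mgrid[:z.shape[0],:z.shape[1]]
    P=np.stack([(u-K[0,2])/K[0,0]*z,-(v-K[1,2])/K[1,1]*z,-z],-1)
    W=P@c["wc"][:3,:3].T+c["wc"][:3,3]; W[z<=0]=np.nan; return W
def save(c,n): cv2.imwrite("pics/"+n,c["frame"][:,:,::-1])
E
python3 - <<'E'
from h import *
print(manip.get_obs())
for n in("scene","top"):
    c=cam(n);save(c,n+"0.png");np.savez(n+".npz",**c)
    print(n,c["wc"].round(2).tolist(),c["mtx"],(c["z_map"]>0).mean(),[k for k in c])
E
```

```text
{'time_s': 0.0, 'q': array([-1.21238812e+00,  1.31160733e-01,  1.48929531e+00,  2.72748584e-05,
        1.52302479e+00, -8.53668163e-02]), 'joint_vel': array([-2.32334014e-03, -2.73977392e-03, -9.44682482e-04,  5.90500445e-04,
       -9.19311049e-05, -9.37375336e-05]), 'tau': array([-1.93467545e-04, -5.69389451e+01, -5.00553775e+01, -1.15123203e-04,
        1.46446333e-02,  4.65098663e-05]), 'tool_pos': array([ 257.50573929, -541.45832646,  302.83577777]), 'ee_rot': array([ 9.75483512e-01,  2.20070503e-01, -1.14993040e-04, -9.37157531e-04]), 'wrist_force': array([-0.34411158,  0.56800812,  0.99751085]), 'moment': array([-0.04902688,  0.04826378, -0.04833385]), 'grip_force': 0.0, 'grip_width': 85.38966902387526}
scene [[0.6, 0.31, -0.73, -210.06], [-0.8, 0.27, -0.54, -414.76], [0.03, 0.91, 0.41, 525.92], [0.0, 0.0, 0.0, 1.0]] [[429.54730978   0.         318.50810088]
 [  0.         429.54730978 193.36344188]
 [  0.           0.           1.        ]] 0.996140625 ['frame', 'z_map', 'mtx', 'view', 'wc']
top [[-0.0, 0.99, -0.15, 283.08], [-1.0, -0.0, -0.0, 89.86], [-0.0, 0.15, 0.99, 1237.95], [0.0, 0.0, 0.0, 1.0]] [[517.95998789   0.         321.32947369]
 [  0.         517.95998789 197.76572924]
 [  0.           0.           1.        ]] 0.9960703125 ['frame', 'z_map', 'mtx', 'view', 'wc']
```

View pics/scene0.png

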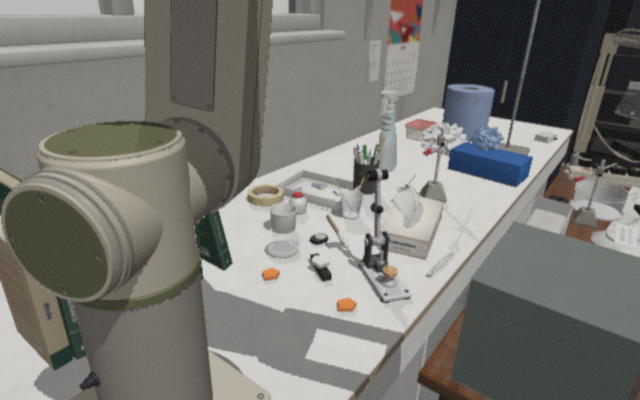

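View pics/top0.png

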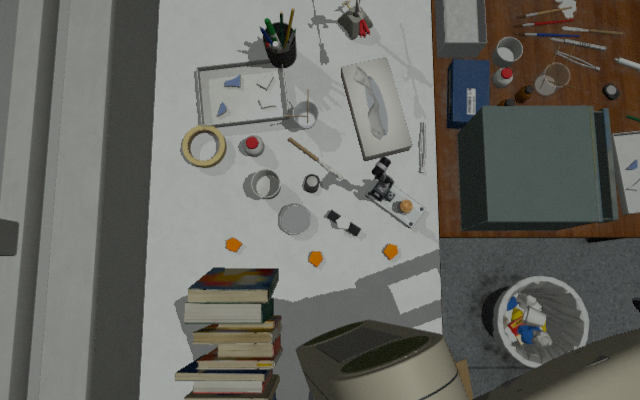

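The scene view shows the jig at about (385,270), with its parked arm up to the grip at (376,175), and the foam strip with the sherd at (320,268). In the top view the dome is at (405,207), the grip at (382,167), and the foam strip with the sherd at (343,222). The orange look-alikes are at (234,244), (316,258) and (390,250).

Run:
```python
from h import *
c=dict(np.load("top.npz"));W=cloud(c)
f=c["frame"]; hsv=cv2.cvtColor(f,cv2.COLOR_RGB2HSV)
def rep(n,m):
    v,u=np.nonzero(m);P=W[m];print(n,len(u),"uv",u.mean().round(1),v.mean().round(1),"med",np.nanmedian(P,0).round(1),"mean",np.nanmean(P,0).round(1))
box=lambda a,b,x,y:(np.mgrid[:400,:640][1]>=a)&(np.mgrid[:400,:640][1]<b)&(np.mgrid[:400,:640][0]>=x)&(np.mgrid[:400,:640][0]<y)
rep("cork",box(393,418,195,220)&(hsv[...,1]>70)&(W[...,2]>35))
rep("grip",box(365,400,150,185)&(W[...,2]>195))
rep("foamdark",box(322,366,205,240)&(hsv[...,2]<70)&(W[...,2]>8))
rep("sherd",box(322,366,205,240)&(hsv[...,2]>130)&(W[...,2]>20))
rep("jig",box(355,440,150,235)&(W[...,2]>8)&(W[...,2]<30))
for n in("scene","top"):
    c=dict(np.load(n+".npz"))
    a=c["frame"][225:315,290:430] if n=="scene" else c["frame"][145:245,315:440]
    cv2.imwrite("pics/%s_c.png"%n,cv2.resize(a[:,:,::-1],None,fx=5,fy=5,interpolation=cv2.INTER_CUBIC))
a=cv2.imread("pics/scene_c.png");b=cv2.imread("pics/top_c.png")
w=max(a.shape[1],b.shape[1]);P=lambda x:cv2.copyMakeBorder(x,0,0,0,w-x.shape[1],0)
o=np.vstack([P(a),P(b)]);cv2.imwrite("pics/both.png",cv2.resize(o,(int(w*595/o.shape[0]),595)))
```

```text
cork 128 uv 405.8 205.7 med [ 447.9 -106.8   45.5] mean [ 448.4 -106.5   45.3]
grip 229 uv 380.9 166.3 med [504.8 -30.  217.4] mean [504.7 -30.2 216.6]
foamdark 162 uv 343.8 222.8 med [407.4  24.5  16.3] mean [411.8  36.7  16.3]
sherd 144 uv 343.5 222.0 med [412.6  37.9  26.3] mean [412.5  37.9  26.4]
jig 1154 uv 395.0 200.6 med [459.2 -89.4  14.2] mean [465.1 -85.8  15.3]
```

View pics/both.png

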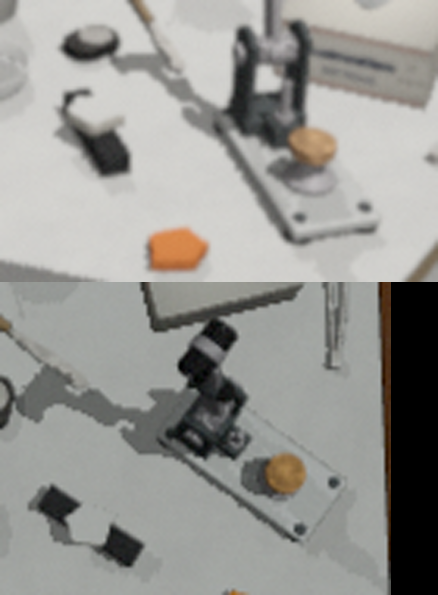

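The crops show the sherd (white) bridging the black strip, whose long axis runs nearly parallel to the jig's plate. The dome and the parked arm are both clear. Next I check the shoulder's width against the books.

Run:
```python
from h import *
a=-1.212
for n in("scene","top"):
    W=cloud(dict(np.load(n+".npz"))).reshape(-1,3);W=W[np.isfinite(W[:,0])]
    r=W[:,0]*np.cos(a)+W[:,1]*np.sin(a); l=-W[:,0]*np.sin(a)+W[:,1]*np.cos(a)
    for z0 in range(40,900,60):
        m=(W[:,2]>z0)&(W[:,2]<z0+60)&(abs(l)<175)&(r>-250)&(r<700)&(np.hypot(W[:,0],W[:,1])<650)&(W[:,1]<150)
        if m.sum()>20: print(n,z0,m.sum(),"r",np.percentile(r[m],[1,99]).round(),"l",np.percentile(l[m],[1,99]).round())
    bk=(W[:,0]>-80)&(W[:,0]<320)&(W[:,1]>150)&(W[:,1]<400)&(W[:,2]>60)&(W[:,2]<300)
    print("books",np.percentile(W[bk],[1,50,99],axis=0).round().tolist())
```

```text
scene 40 860 r [-35.  70.] l [-66.  34.]
scene 100 4573 r [-31.  70.] l [-77.  27.]
scene 160 5352 r [-34.  70.] l [-69.  27.]
scene 220 5735 r [-30.  71.] l [-93. 124.]
scene 280 12173 r [-54.  71.] l [-93. 162.]
scene 340 20407 r [-54.  77.] l [-93. 159.]
scene 400 5603 r [-53.  86.] l [124. 171.]
scene 460 6477 r [-44.  92.] l [124. 171.]
scene 520 517 r [-36.  94.] l [125. 172.]
books [[-59.0, 179.0, 61.0], [-47.0, 202.0, 114.0], [287.0, 327.0, 277.0]]
top 220 52 r [541. 552.] l [39. 58.]
top 280 43 r [-69. 530.] l [ 44. 172.]
top 340 71 r [-67. -58.] l [129. 174.]
top 400 82 r [-58. -49.] l [131. 175.]
top 460 80 r [-49. -40.] l [140. 174.]
top 520 68 r [-40. -31.] l [151. 174.]
top 580 1305 r [-28. 343.] l [108. 171.]
top 640 5461 r [138. 310.] l [ 74. 115.]
top 700 1395 r [ 37. 109.] l [140. 175.]
books [[63.0, 182.0, 69.0], [175.0, 260.0, 218.0], [294.0, 353.0, 241.0]]
```

Run:
```python
from h import *
a=-1.212
for n in("scene","top"):
    W=cloud(dict(np.load(n+".npz"))).reshape(-1,3);W=W[np.isfinite(W[:,0])]
    r=W[:,0]*np.cos(a)+W[:,1]*np.sin(a); l=-W[:,0]*np.sin(a)+W[:,1]*np.cos(a)
    m=(W[:,2]>200)&(abs(l)<350)&(r>-250)&(r<150)&(W[:,1]<150)
    for l0 in range(60,350,20):
        k=m&(l>l0)&(l<=l0+20)
        if k.sum()>5: print(n,l0,k.sum(),"z",np.percentile(W[k,2],[1,99]).round(),"r",np.percentile(r[k],[1,99]).round())
```

```text
scene 60 776 z [280. 396.] r [-9. 64.]
scene 80 822 z [283. 384.] r [ 5. 64.]
scene 100 1226 z [269. 388.] r [-19.  67.]
scene 120 14005 z [302. 523.] r [-53.  91.]
scene 140 1264 z [282. 524.] r [59. 93.]
scene 160 1142 z [284. 525.] r [60. 93.]
scene 180 1000 z [283. 525.] r [59. 93.]
top 100 186 z [338. 677.] r [-63. 150.]
top 120 49 z [336. 713.] r [-68. 110.]
top 140 540 z [340. 743.] r [-67. 110.]
top 160 1780 z [362. 749.] r [-64. 108.]
top 180 3989 z [348. 749.] r [-59. 107.]
top 200 4479 z [289. 740.] r [-49. 101.]
```

Run:
```python
from h import *
a=-1.212
W=cloud(dict(np.load("scene.npz"))).reshape(-1,3)
r=W[:,0]*np.cos(a)+W[:,1]*np.sin(a); l=-W[:,0]*np.sin(a)+W[:,1]*np.cos(a);z=W[:,2]
for lo,hi in((-98,-88),(-85,-40),(122,126)):
    k=(l>lo)&(l<hi)&(z>200)&(z<760)&(abs(r)<200)
    print(lo,k.sum(),"r",r[k].min(),r[k].max(),"z",z[k].min(),z[k].max())
    if k.sum():
        p=np.float32(np.c_[r[k],z[k]]); print(cv2.minEnclosingCircle(p))
        for zz in range(200,480,20):
            q=k&(z>=zz)&(z<zz+20)
            if q.sum()>3: print(zz,r[q].min().round(),r[q].max().round(),end="; ")
        print()
W=cloud(dict(np.load("top.npz")));k=(W[...,0]>-80)&(W[...,0]<320)&(W[...,1]>140)&(W[...,1]<330)&(W[...,2]>60)&(W[...,2]<300);B=W[k]
for x in range(-60,320,40):
    q=B[(B[:,0]>=x)&(B[:,0]<x+40)]
    if len(q)>5: print(x,len(q),"ymin",np.percentile(q[:,1],2).round(),"zmax",np.percentile(q[:,2],[50,98]).round())
```

```text
-98 9697 r -59.71426931685488 61.30311394377483 z 260.86776419683116 381.36835034743956
((0.3999476432800293, 321.2760925292969), 61.035152435302734)
260 -42.0 43.0; 280 -55.0 56.0; 300 -60.0 60.0; 320 -60.0 61.0; 340 -56.0 58.0; 360 -45.0 44.0; 380 -7.0 15.0; 
-85 11301 r -50.04036193618968 66.39128580147676 z 200.00150908481908 397.4021163647649
((4.486095428466797, 298.36163330078125), 111.04198455810547)
200 -43.0 57.0; 220 -39.0 59.0; 240 -10.0 61.0; 260 31.0 56.0; 280 48.0 61.0; 300 58.0 65.0; 320 56.0 66.0; 340 46.0 62.0; 360 -42.0 57.0; 380 -50.0 56.0; 
122 2314 r -55.1959846060304 92.71410054526157 z 285.7746578937176 524.2969920970692
((31.556625366210938, 410.7341003417969), 127.9432144165039)
280 57.0 63.0; 300 64.0 68.0; 320 63.0 68.0; 340 53.0 65.0; 360 -52.0 55.0; 380 -50.0 78.0; 400 -55.0 62.0; 420 -50.0 83.0; 440 -44.0 84.0; 460 -45.0 87.0; 
20 35 ymin 186.0 zmax [136. 212.]
60 1772 ymin 188.0 zmax [210. 243.]
100 2062 ymin 181.0 zmax [208. 239.]
140 1324 ymin 182.0 zmax [233. 239.]
180 1737 ymin 184.0 zmax [235. 240.]
220 1595 ymin 191.0 zmax [233. 240.]
260 1355 ymin 191.0 zmax [164. 236.]
```

```bash
cat >> h.py <<'E'
def Rtool(yaw,tilt):  # closing line y at yaw(deg); leaning so that tool z points down and along yaw+90
    a=np.radians(yaw);t=np.radians(tilt);y=np.array([np.cos(a),np.sin(a),0]);h=np.array([-np.sin(a),np.cos(a),0])
    z=np.sin(t)*h-np.cos(t)*np.array([0,0,1]);return np.c_[np.cross(y,z),y,z]
def todo(Rt=None,grasp=None,off=54):
    o=manip.get_obs();Rc=R.from_quat(o["ee_rot"]).as_matrix();p=np.array(o["tool_pos"])
    if Rt is not None: print("rotvec",R.from_matrix(Rc.T@Rt).as_rotvec().round(4))
    Rt=Rc if Rt is None else Rt
    if grasp is not None:
        t=np.array(grasp)-off*Rt[:,2]; print("tool shift after turn",(Rt.T@(t-p)).round(1),"world",(t-p).round(1))
E
python3 - <<'E'
from h import *
for n in("scene","top"):
    W=cloud(dict(np.load(n+".npz"))).reshape(-1,3)
    k=(W[:,0]>250)&(W[:,0]<900)&(W[:,1]<-180)&(W[:,1]>-800)&(W[:,2]>30)&(W[:,2]<800)
    for x in range(250,700,50):
        q=W[k&(W[:,0]>=x)&(W[:,0]<x+50)]
        if len(q)>20: print(n,x,len(q),"y",np.percentile(q[:,1],[2,98]).round(),"z",np.percentile(q[:,2],[5,95]).round())
todo(Rtool(-34,35),[402,25,130])
E
```

```text
scene 400 12207 y [-506. -275.] z [ 36. 124.]
scene 450 2636 y [-490. -274.] z [122. 125.]
scene 500 2214 y [-487. -274.] z [123. 125.]
scene 550 1893 y [-485. -274.] z [123. 125.]
scene 600 1608 y [-483. -274.] z [123. 125.]
scene 650 490 y [-481. -273.] z [123. 125.]
top 400 3308 y [-555. -271.] z [ 53. 125.]
top 450 3186 y [-555. -271.] z [ 69. 125.]
top 500 3083 y [-555. -271.] z [ 67. 125.]
top 550 3039 y [-555. -271.] z [ 69. 125.]
top 600 2998 y [-555. -271.] z [ 69. 125.]
top 650 862 y [-555. -271.] z [ 73. 124.]
rotvec [ 0.1614  0.5955 -0.5172]
tool shift after turn [ 351.7 -197.   403.4] world [ 127.2  540.8 -128.7]
```

play_rows(increments=[[0,0,0,0.027,0.0992,-0.0862,1],[0,0,0,0.027,0.0992,-0.0862,1],[0,0,0,0.027,0.0992,-0.0862,1],[0,0,0,0.027,0.0992,-0.0862,1],[0,0,0,0.027,0.0992,-0.0862,1],[0,0,0,0.026,0.0995,-0.0862,1]])

```text
time_s: 0.7
tool_pos: [257.2, -542.0, 303.9]
ee_rot: [0.841, 0.449, 0.267, -0.141]
wrist_force: [0.5, -0.7, -0.6]
grip_width: 85.2
grip_force: 0.0
```

play_rows(increments=[[25,-14,29,0,0,0,1],[25,-14,29,0,0,0,1],[25,-14,29,0,0,0,1],[25,-14,29,0,0,0,1],[25,-14,29,0,0,0,1],[25,-14,29,0,0,0,1],[25,-14,29,0,0,0,1]])

```text
time_s: 1.4
tool_pos: [321.9, -270.1, 236.8]
ee_rot: [0.842, 0.448, 0.266, -0.141]
wrist_force: [1.1, -0.5, 0.1]
grip_width: 85.3
grip_force: 0.0
```

play_rows(increments=[[25,-14,29,0,0,0,1],[25,-14,29,0,0,0,1],[25,-14,29,0,0,0,1],[25,-14,29,0,0,0,1],[25,-14,29,0,0,0,1],[25,-14,29,0,0,0,1],[0,0,0,0,0,0,1],[0,0,0,0,0,0,1]])

```text
time_s: 2.2
tool_pos: [376.5, -39.3, 180.4]
ee_rot: [0.842, 0.449, 0.265, -0.141]
wrist_force: [-0.5, -0.5, 0.1]
grip_width: 85.4
grip_force: 0.0
```

Run:
```python
from h import *
o=manip.get_obs();print(o["q"].round(3),o["tool_pos"],o["time_s"],o["wrist_force"])
todo(Rtool(-34,35),[402,25,130])
c=cam("wrist");np.savez("w1.npz",**c);save(c,"w1.png")
```

```text
[-0.715 -0.513  2.379  0.615  1.399 -0.272] [376.50908674 -39.29064083 180.41765901] 2.2 [-0.50730248 -0.4756003   0.08383469]
rotvec [-0.0002  0.0011  0.0028]
tool shift after turn [ 26.4 -14.8  26. ] world [ 8.2 38.6 -6.2]
```

View pics/w1.png

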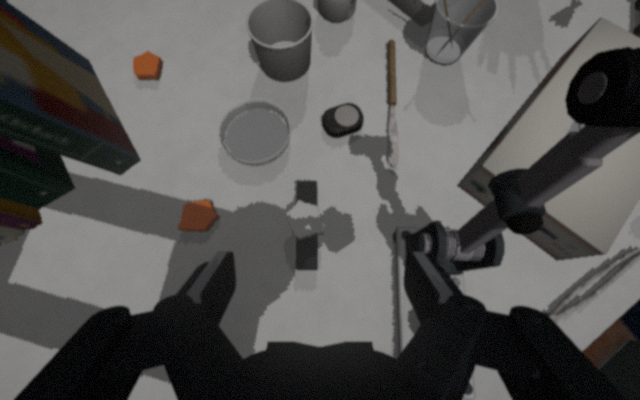

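The wrist view shows the sherd at about (310,215), between the strip's dark ends at (306,190) and (306,253). The jig is at right, with the parked arm leaning across at (520,190). I measure the sherd from this view.

```bash
cat > sh.py <<'E'
from h import *
def sherd(c,guess,top=26,r=32):
    W=cloud(c);k=(abs(W[...,2]-top)<4.5)&(np.hypot(W[...,0]-guess[0],W[...,1]-guess[1])<r)&(c["frame"].max(2)>60)
    k=cv2.morphologyEx(k.astype(np.uint8),cv2.MORPH_OPEN,np.ones((3,3)))>0
    P=W[k];h=cv2.minAreaRect(np.float32(P[:,:2]));print("n",len(P),"z",np.median(P[:,2]).round(1),"rect",np.round(h[0],1),np.round(h[1],1),round(h[2],1),"mean",P.mean(0).round(1));return P
E
python3 - <<'E'
from sh import *
c=dict(np.load("w1.npz"));P=sherd(c,(412.5,38))
for yaw in range(-42,-19,3):
    a=np.radians(yaw);s=P[:,:2]@[np.cos(a),np.sin(a)];t=P[:,:2]@[-np.sin(a),np.cos(a)]
    print(yaw,"w",np.ptp(np.percentile(s,[1,99])).round(1),np.ptp(np.percentile(t,[1,99])).round(1),"mid",np.percentile(s,[1,99]).mean().round(1),np.percentile(t,[1,99]).mean().round(1))
W=cloud(c);k=(abs(W[...,2]-16)<4)&(c["frame"].max(2)<60)&(np.hypot(W[...,0]-412,W[...,1]-38)<55)
Q=np.float32(W[k][:,:2]);print("foam",cv2.minAreaRect(Q))
t=dict(np.load("top.npz"));sherd(t,(412.5,38))
E
```

```text
n 1017 z 27.0 rect [412.4  41.3] [35.2 30.1] 72.0 mean [412.2  39.4  26.9]
-42 w 33.2 31.5 mid 280.4 305.3
-39 w 32.7 31.7 mid 295.8 290.5
-36 w 32.1 31.7 mid 310.3 274.8
-33 w 31.6 31.7 mid 324.1 258.4
-30 w 31.0 31.7 mid 337.1 241.3
-27 w 30.3 31.6 mid 349.2 223.5
-24 w 29.6 31.6 mid 360.2 205.0
-21 w 29.1 32.0 mid 370.3 185.8
foam ((412.79425048828125, 37.768123626708984), (82.49590301513672, 19.407997131347656), 56.41673278808594)
n 105 z 26.4 rect [414.8  36. ] [27.7 30.4] 33.0 mean [414.1  37.1  26.5]
```

Run:
```python
from sh import *
c=dict(np.load("w1.npz"));P=sherd(c,(412.5,38))
H=cv2.convexHull(np.float32(P[:,:2]))
A=cv2.approxPolyDP(H,2.0,True)[:,0]
for i in range(len(A)):
    d=A[(i+1)%len(A)]-A[i];print(A[i].round(1),"len",np.hypot(*d).round(1),"dir",np.degrees(np.arctan2(d[1],d[0])).round()%180)
f=c["frame"][160:290,230:390];cv2.imwrite("pics/w1c.png",cv2.resize(cv2.convertScaleAbs(f[:,:,::-1],alpha=1.8),None,fx=4,fy=4,interpolation=cv2.INTER_CUBIC))
```

```text
n 1017 z 27.0 rect [412.4  41.3] [35.2 30.1] 72.0 mean [412.2  39.4  26.9]
[418.   57.9] len 16.3 dir 11.0
[401.9  54.8] len 21.5 dir 77.0
[397.1  33.8] len 5.6 dir 113.0
[399.3  28.7] len 21.9 dir 158.0
[419.6  20.5] len 25.8 dir 70.0
[428.2  44.8] len 16.6 dir 128.0
```

View pics/w1c.png

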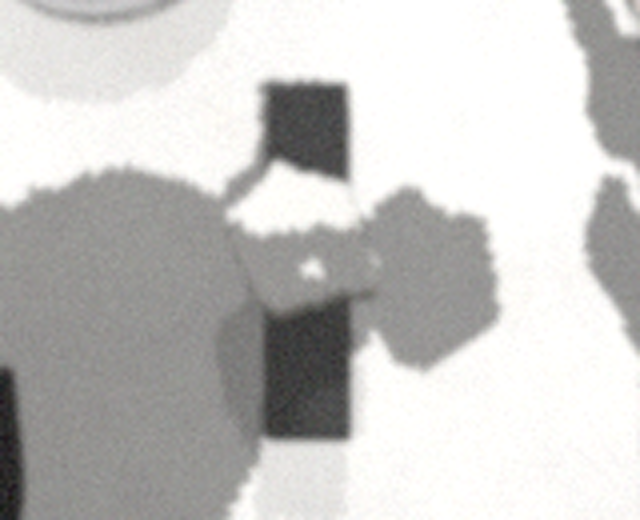

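The crop shows the sherd's side edges running at about 73° in the world and the strip at 56°. I take a yaw of -24°, so the fingers straddle both.

Run:
```python
from h import *
Rt=Rtool(-24,35)
todo(Rt,[412.5,39.5,70]); print("down 44 in tool:",(Rt.T@[0,0,-44]).round(2))
```

```text
rotvec [ 0.1013  0.0014 -0.1413]
tool shift after turn [ 8.1  0.2 87. ] world [ 23.1  51.5 -66.6]
down 44 in tool: [-25.24   0.    36.04]
```

play_rows(increments=[[0,0,0,0.0506,0.0007,-0.0706,1],[0,0,0,0.0507,0.0007,-0.0707,1],[2,0,21.7,0,0,0,1],[2,0,21.7,0,0,0,1],[2,0,21.7,0,0,0,1],[2,0,21.9,0,0,0,1],[0,0,0,0,0,0,1],[0,0,0,0,0,0,1]])

```text
time_s: 3.05
tool_pos: [399.8, 10.3, 114.4]
ee_rot: [0.8, 0.519, 0.252, -0.164]
wrist_force: [0.3, -0.8, 1.2]
grip_width: 85.8
grip_force: 0.0
```

Run:
```python
from sh import *
o=manip.get_obs();print(o["q"].round(3),o["tool_pos"],o["time_s"],o["wrist_force"])
c=cam("wrist");save(c,"w2.png")
P=sherd(c,(412.5,38))
A=cv2.approxPolyDP(cv2.convexHull(np.float32(P[:,:2])),2.0,True)[:,0]
for i in range(len(A)):
    d=A[(i+1)%len(A)]-A[i];print(A[i].round(1),"len",np.hypot(*d).round(1),"dir",np.degrees(np.arctan2(d[1],d[0])).round()%180)
W=cloud(c);k=(abs(W[...,2]-16)<4)&(c["frame"].max(2)<60)&(np.hypot(W[...,0]-412,W[...,1]-38)<55)
print("foam",cv2.minAreaRect(np.float32(W[k][:,:2])))
todo(Rtool(-24,35),[412.5,39.5,26])
```

```text
[-0.549 -0.269  2.342  0.647  1.236 -0.4  ] [399.84207095  10.31923422 114.35600075] 3.05 [ 0.29814169 -0.78698514  1.18520839]
n 2110 z 27.0 rect [412.4  41.6] [33.2 30.7] 67.6 mean [412.2  39.7  27. ]
[428.6  44.7] len 17.1 dir 131.0
[417.3  57.5] len 16.2 dir 10.0
[401.4  54.8] len 22.6 dir 80.0
[397.4  32.6] len 3.9 dir 120.0
[399.3  29.1] len 22.2 dir 157.0
[419.8  20.6] len 25.6 dir 70.0
foam ((413.64056396484375, 39.57392120361328), (82.03704833984375, 20.001583099365234), 56.66751480102539)
rotvec [ 0.0014 -0.0003 -0.0016]
tool shift after turn [-24.8  -0.8  37.1] world [ -0.3   1.2 -44.6]
```

View pics/w2.png

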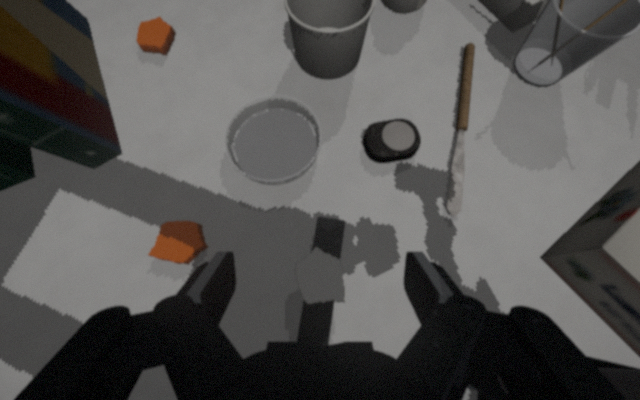

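The wrist view shows the sherd at (322,277), centred between the open fingers, with nothing in their way. I descend and pinch.

play_rows(increments=[[-5,0,7.4,0,0,0,1],[-5,0,7.4,0,0,0,1],[-5,0,7.4,0,0,0,1],[-5,-0.4,7.4,0,0,0,1],[-5,-0.4,7.5,0,0,0,1],[0,0,0,0,0,0,1]], grip_force=25)

```text
time_s: 3.7
tool_pos: [398.3, 12.9, 67.8]
ee_rot: [0.8, 0.519, 0.252, -0.165]
wrist_force: [0.1, 0.1, -0.3]
grip_width: 85.5
grip_force: 0.0
```

play_rows(increments=[[0,0,0,0,0,0,0],[0,0,0,0,0,0,-0.1],[0,0,0,0,0,0,-0.2],[0,0,0,0,0,0,-0.4],[0,0,0,0,0,0,-0.6],[0,0,0,0,0,0,-0.8],[0,0,0,0,0,0,-0.8],[0,0,0,0,0,0,-0.8]])

```text
time_s: 4.5
tool_pos: [399.8, 12.1, 69.8]
ee_rot: [0.8, 0.519, 0.253, -0.164]
wrist_force: [-1.5, -0.5, 4.9]
grip_width: 30.1
grip_force: 25.1
```

play_rows(increments=[[5.7,0,-8.2,0,0,0,-0.8],[11.5,0,-16.4,0,0,0,-0.8],[11.5,0,-16.4,0,0,0,-0.8],[11.5,0,-16.4,0,0,0,-0.8],[5.7,0,-8.2,0,0,0,-0.8],[0,0,0,0,0,0,-0.8],[0,0,0,0,0,0,-0.8]])

```text
time_s: 5.2
tool_pos: [399.1, 12.4, 149.0]
ee_rot: [0.8, 0.519, 0.252, -0.164]
wrist_force: [0.8, -0.4, -0.1]
grip_width: 30.5
grip_force: 24.7
```

Run:
```python
from sh import *
o=manip.get_obs();print(o["q"].round(3),o["tool_pos"],o["time_s"],o["wrist_force"],o["grip_width"])
Rc=R.from_quat(o["ee_rot"]).as_matrix();g=o["tool_pos"]+54*Rc[:,2];print("grasp",g)
c=cam("wrist");np.savez("w3.npz",**c);save(c,"w3.png")
W=cloud(c);L=(W-o["tool_pos"])@Rc
k=(abs(L[...,1])<17)&(L[...,2]>25)&(L[...,2]<85)&(abs(L[...,0])<40);print(k.sum())
P=W[k]; n=(c["frame"][k].max(1)>70);P=P[n];print(len(P),np.percentile(P,[2,50,98],axis=0).round(1))
Q=P[P[:,2]>np.median(P[:,2])-6];A=np.c_[Q[:,:2]-Q[:,:2].mean(0),np.ones(len(Q))];print("plane",np.linalg.lstsq(A,Q[:,2],rcond=None)[0],cv2.minAreaRect(np.float32(Q[:,:2])),Q.mean(0))
```

```text
[-0.545 -0.353  2.332  0.63   1.309 -0.339] [399.13284135  12.3552669  148.96007906] 5.2 [ 0.8488556  -0.4334688  -0.09084034] 30.458983981154905
grasp [411.73544417  40.65519665 104.73013018]
4934
3313 [[397.6  26.  104.6]
 [410.9  41.1 106. ]
 [424.5  56.3 107.4]]
plane [ 7.75302996e-03 -1.21345665e-02  1.06035932e+02] ((411.686767578125, 39.948394775390625), (39.47425079345703, 32.126136779785156), 65.16724395751953) [410.71555431  41.1071547  106.03593173]
```

View pics/w3.png

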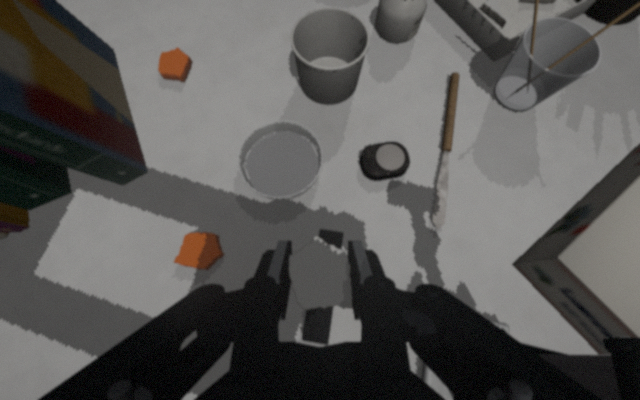

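The view shows the sherd held level between the pads at (320,275), with no slip. Next I go to a hover just short of the dome, on the side away from the clevis.

Run:
```python
from h import *
todo(Rtool(-36,35),[405,-165,125])
```

```text
rotvec [-1.210e-01 -1.000e-04  1.698e-01]
tool shift after turn [-128.2  109.3 -115. ] world [ -12.1 -202.6   20.7]
```

play_rows(increments=[[0,0,0,-0.0605,0,0.0849,-0.8],[0,0,0,-0.0605,0,0.0849,-0.8],[-8,6.8,-7.2,0,0,0,-0.8],[-16,13.7,-14.4,0,0,0,-0.8],[-16,13.7,-14.4,0,0,0,-0.8],[-16,13.7,-14.4,0,0,0,-0.8],[-16,13.7,-14.4,0,0,0,-0.8],[-16,13.7,-14.4,0,0,0,-0.8]])

```text
time_s: 6.05
tool_pos: [390.5, -127.6, 162.6]
ee_rot: [0.85, 0.433, 0.268, -0.137]
wrist_force: [0.3, 0.6, -0.2]
grip_width: 29.7
grip_force: 24.7
```

play_rows(increments=[[-16,13.7,-14.4,0,0,0,-0.8],[-16,13.7,-14.4,0,0,0,-0.8],[-8,6.8,-7.2,0,0,0,-0.8],[0,0,0,0,0,0,-0.8],[0,0,0,0,0,0,-0.8]])

```text
time_s: 6.55
tool_pos: [387.2, -189.5, 169.6]
ee_rot: [0.85, 0.433, 0.268, -0.137]
wrist_force: [-0.2, -0.5, -1.0]
grip_width: 30.5
grip_force: 24.7
```

Run:
```python
from sh import *
o=manip.get_obs();print(o["q"].round(3),o["tool_pos"],o["time_s"],o["grip_width"])
Rc=R.from_quat(o["ee_rot"]).as_matrix();g=o["tool_pos"]+54*Rc[:,2];print("grasp",g)
for n in("wrist","top","scene"):
    c=cam(n);np.savez(n+"4.npz",**c)
    if n=="wrist":save(c,"w4.png")
    W=cloud(c);hsv=cv2.cvtColor(c["frame"],cv2.COLOR_RGB2HSV)
    k=(hsv[...,1]>70)&(hsv[...,0]<25)&(np.hypot(W[...,0]-448,W[...,1]+107)<25)&(W[...,2]>34)
    if k.sum()>15:
        P=W[k];top=P[P[:,2]>np.percentile(P[:,2],40)]
        v,u=np.nonzero(k);print(n,k.sum(),"uv",u.mean(),v.mean(),"circle",cv2.minEnclosingCircle(np.float32(P[:,:2])),"mean",P.mean(0).round(1),"zmax",np.percentile(P[:,2],[50,90,99]).round(1),"onz44",onz(c,u.mean(),v.mean(),44).round(1))
    k=(W[...,2]>190)&(W[...,2]<235)&(np.hypot(W[...,0]-504,W[...,1]+30)<40)&(c["frame"].max(2)<90)
    if k.sum()>15: print(n,"grip",k.sum(),cv2.minAreaRect(np.float32(W[k][:,:2])),np.percentile(W[k],[2,50,98],axis=0).round(1).tolist())
    k=(abs(W[...,2]-13)<3.5)&(np.hypot(W[...,0]-460,W[...,1]+85)<90)
    if k.sum()>30: print(n,"plate",k.sum(),cv2.minAreaRect(np.float32(W[k][:,:2])))
```

```text
[-0.963 -0.142  2.118  0.581  1.422 -0.499] [ 387.20638728 -189.52480917  169.63990002] 6.55 30.470260564863363
grasp [ 405.42695198 -164.39771726  125.45121059]
wrist 988 uv 321.0101214574899 190.501012145749 circle ((448.6048278808594, -105.34161376953125), 15.036727905273438) mean [ 447.8 -106.5   46. ] zmax [46.2 47.5 48.3] onz44 [ 448.2 -105.9   44. ]
wrist plate 4527 ((464.18597412109375, -85.0202865600586), (138.65054321289062, 60.14520263671875), 53.21757125854492)
top 129 uv 405.7751937984496 205.75968992248062 circle ((448.732177734375, -106.86956024169922), 14.872835159301758) mean [ 448.3 -106.4   45.4] zmax [45.2 49.  51. ] onz44 [ 448.5 -106.6   44. ]
top grip 173 ((505.6014099121094, -30.948989868164062), (21.15509796142578, 40.414791107177734), 53.96773910522461) [[486.7, -47.0, 206.7], [502.8, -29.4, 216.9], [524.3, -14.2, 221.9]]
top plate 730 ((458.35491943359375, -94.8408203125), (161.16294860839844, 60.38145065307617), 53.633331298828125)
scene 133 uv 389.0375939849624 271.25563909774434 circle ((448.211181640625, -105.85147094726562), 15.342771530151367) mean [ 444.6 -107.2   46.3] zmax [47.1 48.9 50.3] onz44 [ 447.7 -105.8   44. ]
scene grip 160 ((500.6180114746094, -32.42521667480469), (19.198328018188477, 40.16204833984375), 39.17283248901367) [[484.9, -46.3, 198.9], [494.7, -29.0, 213.7], [515.4, -13.1, 221.6]]
scene plate 580 ((463.77923583984375, -86.26832580566406), (139.79824829101562, 60.90473175048828), 53.14559555053711)
```

View pics/w4.png

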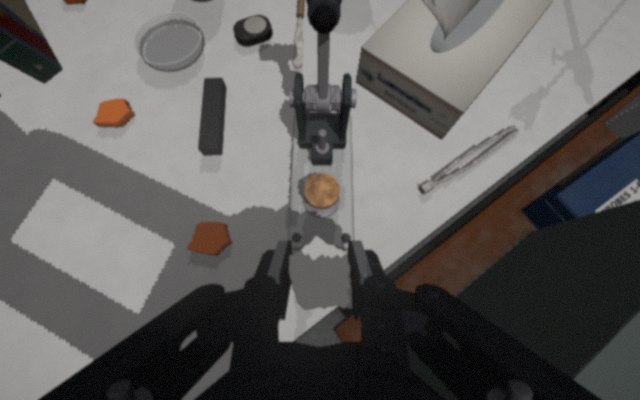

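The view shows the dome at (321,190), the clevis and arm above it, and the sherd still held level at (322,277). The three views agree on the dome to about 1 mm.

Run:
```python
from sh import *
o=manip.get_obs();Rc=R.from_quat(o["ee_rot"]).as_matrix();g=o["tool_pos"]+54*Rc[:,2]
c=dict(np.load("wrist4.npz"));W=cloud(c)
L=(W-g)@np.c_[Rtool(-36,0)]  # level frame: x fore, y closing
k=(abs(L[...,1])<17)&(abs(W[...,2]-g[2]-1.3)<4)&(abs(L[...,0])<30)&(c["frame"].max(2)>60)
k=cv2.morphologyEx(k.astype(np.uint8),cv2.MORPH_OPEN,np.ones((3,3)))>0
P=W[k];Q=L[k];print(len(P),"level x range",np.percentile(Q[:,0],[1,50,99]).round(1),"y",np.percentile(Q[:,1],[1,50,99]).round(1),"z",np.median(P[:,2]))
f=Rtool(-36,0)[:,0];mid=np.percentile(Q[:,0],[1,99]).mean();print("x dir",f)
ctr=g[:2]+f[:2]*mid;print("sherd ctr",ctr,"mean",P.mean(0))
D=np.array([448.4-ctr[0],-106.2-ctr[1],0]);print("world",D,"tool",(Rc.T@D).round(1),"down1mm tool",(Rc.T@[0,0,-1]).round(3),"drop to contact ~",np.median(P[:,2])-1-10-46)
```

```text
3580 level x range [-15.5  -1.   16.1] y [-15.3  -0.7  13.4] z 126.7163894353867
x dir [0.58778525 0.80901699 0.        ]
sherd ctr [ 405.76615374 -163.8629211 ] mean [ 404.63870373 -164.5932948   126.72106126]
world [42.63384626 57.6629211   0.        ] tool [58.7  0.7 41.2] down1mm tool [-0.574 -0.     0.819] drop to contact ~ 69.7163894353867
```

play_rows(increments=[[5,0,3.5,0,0,0,-0.8],[12,0.2,8.4,0,0,0,-0.8],[12,0.2,8.4,0,0,0,-0.8],[12,0.2,8.4,0,0,0,-0.8],[12,0.1,8.4,0,0,0,-0.8],[5.7,0,4.1,0,0,0,-0.8],[0,0,0,0,0,0,-0.8]])

```text
time_s: 7.4
tool_pos: [430.4, -131.6, 170.4]
ee_rot: [0.849, 0.434, 0.268, -0.136]
wrist_force: [1.0, 0.7, 0.5]
grip_width: 30.2
grip_force: 24.7
```

play_rows(increments=[[-5.7,0,8.2,0,0,0,-0.8],[-5.7,0,8.2,0,0,0,-0.8],[-5.7,0,8.2,0,0,0,-0.8],[-5.7,0,8.2,0,0,0,-0.8],[-5.7,0,8.2,0,0,0,-0.8],[-5.7,0,8.2,0,0,0,-0.8],[0,0,0,0,0,0,-0.8],[0,0,0,0,0,0,-0.8]])

```text
time_s: 8.2
tool_pos: [430.3, -132.5, 110.2]
ee_rot: [0.85, 0.433, 0.268, -0.137]
wrist_force: [0.4, -0.2, 0.3]
grip_width: 30.1
grip_force: 24.7
```

```bash
cat > st.py <<'E'
from sh import *
o=manip.get_obs();Rc=R.from_quat(o["ee_rot"]).as_matrix();g=o["tool_pos"]+54*Rc[:,2]
print("grasp",g,o["time_s"],o["wrist_force"],o["grip_width"])
c=cam("wrist");W=cloud(c)
k=(abs(W[...,2]-g[2])<8)&(np.hypot(W[...,0]-448.4,W[...,1]+106.2)<24)&(c["frame"].min(2)>50)&(np.ptp(c["frame"],axis=2)<30)
k=cv2.morphologyEx(k.astype(np.uint8),cv2.MORPH_OPEN,np.ones((3,3)))>0
P=W[k];P=P[abs(P[:,2]-np.median(P[:,2]))<2.5];A=np.c_[P[:,:2]-P[:,:2].mean(0),np.ones(len(P))]
print(len(P),"plane",np.linalg.lstsq(A,P[:,2],rcond=None)[0].round(3),"rect",cv2.minAreaRect(np.float32(P[:,:2])),"mid",np.percentile(P,[2,98],axis=0).mean(0).round(1))
E
python3 st.py
```

```text
grasp [ 448.55280028 -107.4333652    66.01775789] 8.2 [ 0.37262986 -0.16482644  0.29704616] 30.091889337431468
3645 plane [ 6.0000e-03 -4.0000e-03  6.7297e+01] rect ((449.2483825683594, -105.98515319824219), (34.25899124145508, 41.849021911621094), 55.38893508911133) mid [ 448.2 -108.1   67.3]
```

play_rows(increments=[[-1.72,0,2.46,0,0,0,-0.8],[-1.72,0,2.46,0,0,0,-0.8],[-0.86,0,1.23,0,0,0,-0.8],[0,0,0,0,0,0,-0.8],[0,0,0,0,0,0,-0.8]])

```text
time_s: 8.75
tool_pos: [430.5, -132.7, 103.0]
ee_rot: [0.85, 0.433, 0.268, -0.136]
wrist_force: [-0.6, 0.2, 0.2]
grip_width: 30.3
grip_force: 24.7
```

play_rows(increments=[[-0.57,0,0.82,0,0,0,-0.8],[0,0,0,0,0,0,-0.8],[0,0,0,0,0,0,-0.8]])

```text
time_s: 9.05
tool_pos: [430.4, -132.7, 102.0]
ee_rot: [0.85, 0.433, 0.268, -0.136]
wrist_force: [0.4, 0.2, -0.7]
grip_width: 30.2
grip_force: 24.7
```

play_rows(increments=[[-0.57,0,0.82,0,0,0,-0.8],[0,0,0,0,0,0,-0.8],[0,0,0,0,0,0,-0.8]])

```text
time_s: 9.35
tool_pos: [430.4, -132.6, 101.0]
ee_rot: [0.85, 0.433, 0.268, -0.136]
wrist_force: [-0.5, -0.1, -0.7]
grip_width: 30.1
grip_force: 24.7
```

Underside about 1 mm above the dome; feel for contact.

play_rows(increments=[[-0.4,0,0.57,0,0,0,-0.8],[0,0,0,0,0,0,-0.8],[0,0,0,0,0,0,-0.8]])

```text
time_s: 9.65
tool_pos: [430.4, -132.6, 100.3]
ee_rot: [0.85, 0.433, 0.268, -0.136]
wrist_force: [-0.8, 0.2, 0.2]
grip_width: 30.3
grip_force: 24.7
```

play_rows(increments=[[-0.4,0,0.57,0,0,0,-0.8],[0,0,0,0,0,0,-0.8],[0,0,0,0,0,0,-0.8]])

```text
time_s: 9.95
tool_pos: [430.5, -132.7, 99.7]
ee_rot: [0.85, 0.433, 0.268, -0.136]
wrist_force: [1.0, 0.1, 1.3]
grip_width: 30.0
grip_force: 24.8
```

```bash
python3 st.py
```

```text
grasp [ 448.75357447 -107.63160897   55.43233858] 9.95 [0.9678019  0.08885864 1.31793466] 30.02342627101419
3662 plane [ 7.0000e-03 -2.0000e-03  5.6724e+01] rect ((449.2240905761719, -106.06034851074219), (34.20339584350586, 41.43941879272461), 55.3228645324707) mid [ 448.4 -108.1   56.7]
```

play_rows(increments=[[-0.29,0,0.41,0,0,0,-0.8],[0,0,0,0,0,0,-0.8],[0,0,0,0,0,0,-0.8]])

```text
time_s: 10.3
tool_pos: [430.6, -132.7, 99.4]
ee_rot: [0.85, 0.433, 0.269, -0.136]
wrist_force: [-1.9, -0.3, 5.5]
grip_width: 30.3
grip_force: 25.1
```

```bash
python3 -c "
from h import *
o=manip.get_obs();print(o['wrist_force'],o['tool_pos'])"
```

```text
[-1.93461321 -0.3467593   5.49622355] [ 430.570345   -132.70273702   99.4054506 ]
```

play_rows(increments=[[0,0,0,0,0,0,-0.28],[0,0,0,0,0,0,-0.25],[0,0,0,0,0,0,-0.2],[0,0,0,0,0,0,-0.1],[0,0,0,0,0,0,0],[0,0,0,0,0,0,0.1],[0,0,0,0,0,0,0.1],[0,0,0,0,0,0,0.1]], grip_force=20)

```text
time_s: 11.1
tool_pos: [430.4, -132.7, 99.1]
ee_rot: [0.85, 0.433, 0.268, -0.136]
wrist_force: [-0.3, 0.2, 0.4]
grip_width: 47.2
grip_force: 0.0
```

```bash
python3 st.py; python3 -c "
from h import *
c=cam('wrist');save(c,'w5.png')"
```

```text
grasp [ 448.68989482 -107.61554098   54.85982909] 11.1 [-0.30206442  0.18078581  0.36246697] 47.16178634161095
3343 plane [3.7000e-02 1.3200e-01 5.6375e+01] rect ((448.5511169433594, -107.47171020507812), (34.20538330078125, 30.335119247436523), 55.71073913574219) mid [ 447.7 -110.    56.4]
```

View pics/w5.png

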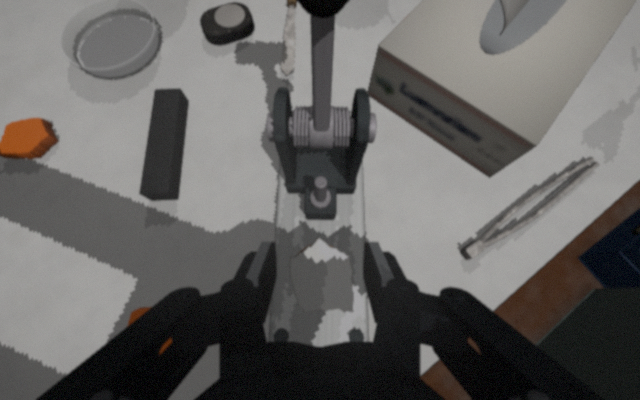

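The sherd lies on its own on the dome at about (322,275), slightly tilted. I let it settle and measure again.

play_rows(increments=[[0,0,0,0,0,0,0.1],[0,0,0,0,0,0,0.1],[0,0,0,0,0,0,0.1],[0,0,0,0,0,0,0.1]])

```text
time_s: 11.6
tool_pos: [430.4, -132.6, 99.1]
ee_rot: [0.85, 0.433, 0.268, -0.136]
wrist_force: [-0.6, -0.4, 0.3]
grip_width: 46.8
grip_force: 0.0
```

```bash
python3 st.py; python3 st.py
python3 - <<'E'
from sh import *
for n in("top","scene"):
    c=cam(n);W=cloud(c)
    k=(abs(W[...,2]-55)<9)&(np.hypot(W[...,0]-448.4,W[...,1]+106.2)<26)&(c["frame"].min(2)>50)
    k=k&(np.ptp(c["frame"],axis=2)<35)
    P=W[k]
    if len(P)>20:
        A=np.c_[P[:,:2]-P[:,:2].mean(0),np.ones(len(P))];print(n,len(P),np.linalg.lstsq(A,P[:,2],rcond=None)[0].round(3),cv2.minAreaRect(np.float32(P[:,:2])),P.mean(0).round(1))
E
```

```text
grasp [ 448.67892887 -107.5821833    54.86660843] 11.6 [-0.59883254 -0.42324258  0.2953237 ] 46.83553178486461
3314 plane [1.6000e-02 1.3800e-01 5.6339e+01] rect ((448.609130859375, -107.31004333496094), (34.1693115234375, 30.427846908569336), 55.14147186279297) mid [ 447.9 -109.7   56.4]
grasp [ 448.69264548 -107.58179009   54.86927526] 11.65 [-0.06409541 -0.34412195 -0.0227813 ] 46.744667190142245
3296 plane [2.2000e-02 1.4000e-01 5.6313e+01] rect ((448.6926574707031, -107.38751220703125), (34.14242935180664, 30.414440155029297), 55.44110107421875) mid [ 447.8 -109.9   56.3]
top 169 [ 0.07   0.119 55.585] ((444.9189453125, -107.89933776855469), (36.63328170776367, 37.43300247192383), 64.57940673828125) [ 447.9 -109.7   55.6]
scene 148 [ 0.06   0.103 54.267] ((444.4324645996094, -114.77780151367188), (23.634014129638672, 50.048370361328125), 63.666507720947266) [ 444.2 -115.7   54.3]
```

play_rows(increments=[[0,0,-4,0,0,0,0.1],[0,0,-8,0,0,0,0.1],[0,0,-15,0,0,0,0.1],[0,0,-20,0,0,0,0.1],[0,0,-20,0,0,0,0.1],[0,0,0,0,0,0,0.1]])

```text
time_s: 12.4
tool_pos: [408.4, -166.0, 156.6]
ee_rot: [0.85, 0.433, 0.269, -0.134]
wrist_force: [-0.2, -0.7, -0.3]
grip_width: 47.4
grip_force: 0.0
```

```bash
cat > st2.py <<'E'
from sh import *
o=manip.get_obs();print(o["tool_pos"],o["time_s"])
c=cam("wrist");save(c,"w6.png");W=cloud(c);np.savez("w6.npz",**c)
k=(abs(W[...,2]-55)<9)&(np.hypot(W[...,0]-448.4,W[...,1]+108)<28)&(c["frame"].min(2)>45)&(np.ptp(c["frame"],axis=2)<30)
k=cv2.morphologyEx(k.astype(np.uint8),cv2.MORPH_OPEN,np.ones((3,3)))
n,l,s,_=cv2.connectedComponentsWithStats(k);k=l==1+np.argmax(s[1:,4]);print(s[1:])
P=W[k];A=np.c_[P[:,:2]-P[:,:2].mean(0),np.ones(len(P))]
co=np.linalg.lstsq(A,P[:,2],rcond=None)[0];P=P[abs(A@co-P[:,2])<1.5]
H=cv2.convexHull(np.float32(P[:,:2]));m=cv2.moments(H)
print(len(P),"plane",co.round(3),"hull",m["m10"]/m["m00"],m["m01"]/m["m00"],"area",m["m00"],cv2.minAreaRect(H))
E
python3 st2.py
```

```text
[ 408.44569864 -165.97789216  156.59740678] 12.4
[[ 296  198   43   49 1631]]
1561 plane [3.9000e-02 1.5300e-01 5.6385e+01] hull 448.1758665842314 -109.10477476492237 area 834.4569225710584 ((448.44189453125, -107.62429809570312), (33.51805114746094, 30.178485870361328), 54.527442932128906)
```

Seen whole, the sherd's centre is about 2–3 mm from the axis and its tilt about 0.15 rad, so step 1 is met. On to the grip.

Run:
```python
from h import *
Rt=Rtool(-36.6,35)
o=manip.get_obs();print((Rt.T@[0,0,140]).round(1));g=o["tool_pos"]+54*R.from_quat(o["ee_rot"]).as_matrix()[:,2]
todo(Rt,[g[0],g[1],g[2]+140]); todo(Rt,[484.5,-57.5,257])
```

```text
[  80.3    0.  -114.7]
rotvec [-0.0015  0.0003  0.0099]
tool shift after turn [ 8.030e+01 -1.000e-01 -1.147e+02] world [-1.0e-01  0.0e+00  1.4e+02]
rotvec [-0.0015  0.0003  0.0099]
tool shift after turn [166.3  -2.9 -61.8] world [ 57.8  82.7 146. ]
```

play_rows(increments=[[8,0,-11.5,0,0,0.0099,0.3],[16,0,-23,0,0,0,0.6],[16,0,-23,0,0,0,1],[16,0,-23,0,0,0,1],[16,0,-23,0,0,0,1],[8.3,0,-11.2,0,0,0,1],[0,0,0,0,0,0,1]])

```text
time_s: 13.15
tool_pos: [408.9, -164.3, 295.8]
ee_rot: [0.852, 0.43, 0.268, -0.136]
wrist_force: [0.1, -0.1, -0.6]
grip_width: 85.3
grip_force: 0.0
```

play_rows(increments=[[8.6,-0.3,5.3,0,0,0,1],[17.2,-0.6,10.6,0,0,0,1],[17.2,-0.6,10.6,0,0,0,1],[17.2,-0.6,10.6,0,0,0,1],[17.2,-0.6,10.6,0,0,0,1],[8.6,-0.2,5.2,0,0,0,1],[0,0,0,0,0,0,1],[0,0,0,0,0,0,1]])

```text
time_s: 13.95
tool_pos: [465.4, -81.1, 299.1]
ee_rot: [0.852, 0.429, 0.267, -0.138]
wrist_force: [-0.6, -0.1, 0.2]
grip_width: 85.5
grip_force: 0.0
```

Run:
```python
from h import *
o=manip.get_obs();print(o["q"].round(3),o["tool_pos"],o["time_s"])
for n in("wrist","top"):
    c=cam(n);W=cloud(c)
    if n=="wrist":save(c,"w7.png")
    k=(W[...,2]>195)&(W[...,2]<225)&(np.hypot(W[...,0]-505,W[...,1]+30)<28)
    if k.sum()>20:
        P=W[k];print(n,k.sum(),cv2.minAreaRect(np.float32(P[:,:2])),np.percentile(P,[2,50,98],axis=0).round(1).tolist())
todo(Rtool(-36.6,35),[505,-29.9,207.8])
```

```text
[-0.654 -0.327  2.021  0.613  1.485 -0.083] [465.35128083 -81.11619555 299.05501411] 13.95
wrist 2035 ((505.44647216796875, -29.601146697998047), (23.19620132446289, 40.146915435791016), 53.596763610839844) [[487.0, -46.2, 210.7], [504.6, -30.6, 218.6], [522.9, -14.1, 221.7]]
top 226 ((505.78143310546875, -30.260690689086914), (23.42548942565918, 41.93669509887695), 51.27731704711914) [[487.1, -46.8, 208.2], [504.6, -30.2, 216.9], [523.6, -14.1, 222.2]]
rotvec [-0.0054 -0.0002 -0.0016]
tool shift after turn [ 0.8  0.9 58.5] world [ 21.1  27.  -47.4]
```

View pics/w7.png

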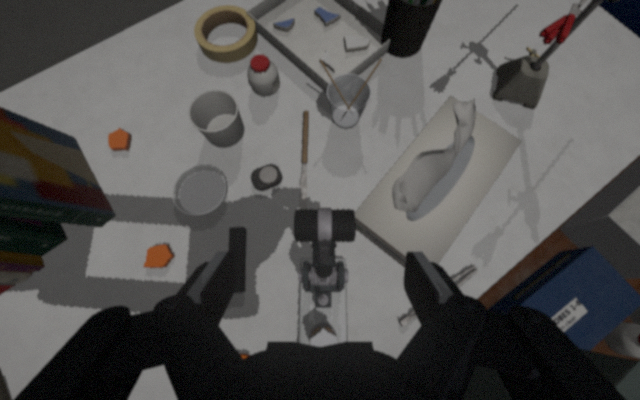

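The grip at (325,225) is centred between the fingers, and the sherd still lies on the dome at (319,323). I advance and pinch its ends.

play_rows(increments=[[0.2,0.2,10,0,0,0,1],[0.2,0.2,14,0,0,0,1],[0.2,0.3,14,0,0,0,1],[0.2,0.3,12,0,0,0,1],[0,0,9,0,0,0,1],[0,0,0,0,0,0,1]], grip_force=50)

```text
time_s: 14.65
tool_pos: [486.5, -53.4, 250.7]
ee_rot: [0.852, 0.429, 0.267, -0.138]
wrist_force: [-0.4, -0.2, -0.4]
grip_width: 85.4
grip_force: 0.0
```

play_rows(increments=[[0,0,0,0,0,0,0.4],[0,0,0,0,0,0,0.1],[0,0,0,0,0,0,0.0],[0,0,0,0,0,0,-0.1],[0,0,0,0,0,0,-0.3],[0,0,0,0,0,0,-0.5],[0,0,0,0,0,0,-0.5],[0,0,0,0,0,0,-0.5]])

```text
time_s: 15.45
tool_pos: [487.7, -55.0, 253.2]
ee_rot: [0.852, 0.429, 0.269, -0.136]
wrist_force: [3.8, -3.8, 1.0]
grip_width: 39.2
grip_force: 51.5
```

```bash
cat > arc.py <<'E'
from h import *
import sys
# tool-frame steps along the grip's circle, from the grip point now held
o=manip.get_obs();Rc=R.from_quat(o["ee_rot"]).as_matrix();g=o["tool_pos"]+54*Rc[:,2]
a=np.radians(53.4);jy=np.array([np.cos(a),np.sin(a),0]);D=np.array([448.4,-106.2,0])
piv=D+70*jy+[0,0,70];d=g-piv;r=np.hypot(d@jy,d[2]);ang=np.arctan2(d[2],-d@jy);q=1.75-ang
print("t",o["time_s"],"f",o["wrist_force"].round(1),"w",o["grip_width"],o["grip_force"],"r",r.round(1),"q",q.round(3),"lat",(d@np.cross(jy,[0,0,1])).round(1))
Q=np.concatenate([[q],np.arange(*map(float,sys.argv[1:4]))])if len(sys.argv)>1 else [q]
pt=lambda q:piv+140*(-np.cos(1.75-q)*jy+np.sin(1.75-q)*np.array([0,0,1]))
off=g-pt(q)
for i in range(1,len(Q)): print(Q[i].round(2),(Rc.T@(pt(Q[i])-pt(Q[i-1]))).round(1).tolist())
E
python3 arc.py 0.05 1.80 0.08
```

```text
t 15.45 f [ 3.8 -3.8  1. ] w 39.15593848056796 51.50986075401306 r 141.3 q -0.002 lat 1.0
0.05 [-5.3, -0.0, -5.1]
0.13 [-8.6, -0.0, -7.2]
0.21 [-9.1, -0.0, -6.5]
0.29 [-9.6, -0.0, -5.8]
0.37 [-10.0, -0.0, -5.0]
0.45 [-10.4, -0.0, -4.2]
0.53 [-10.7, -0.0, -3.3]
0.61 [-10.9, -0.0, -2.5]
0.69 [-11.1, -0.0, -1.6]
0.77 [-11.2, 0.0, -0.7]
0.85 [-11.2, 0.0, 0.2]
0.93 [-11.1, 0.0, 1.1]
1.01 [-11.0, 0.0, 2.0]
1.09 [-10.8, 0.0, 2.9]
1.17 [-10.6, 0.0, 3.7]
1.25 [-10.2, 0.0, 4.6]
1.33 [-9.8, 0.0, 5.4]
1.41 [-9.4, 0.0, 6.1]
1.49 [-8.8, 0.0, 6.9]
1.57 [-8.3, 0.0, 7.5]
1.65 [-7.6, 0.0, 8.2]
1.73 [-7.0, 0.0, 8.8]
```

play_rows(increments=[[-2.6,0,-2.5,0,0,0,-0.5],[-2.7,0,-2.6,0,0,0,-0.5],[-8.6,0,-7.2,0,0,0,-0.5],[-9.1,0,-6.5,0,0,0,-0.5],[-9.6,0,-5.8,0,0,0,-0.5],[-10,0,-5,0,0,0,-0.5],[0,0,0,0,0,0,-0.5],[0,0,0,0,0,0,-0.5]])

```text
time_s: 16.25
tool_pos: [456.8, -96.4, 253.0]
ee_rot: [0.852, 0.428, 0.269, -0.136]
wrist_force: [5.4, -2.3, 1.5]
grip_width: 39.2
grip_force: 51.5
```

```bash
python3 arc.py 0.45 1.2 0.08
```

```text
t 16.25 f [ 5.4 -2.3  1.5] w 39.24235756499256 51.52439832687378 r 141.2 q 0.365 lat 0.8
0.45 [-11.0, -0.0, -4.5]
0.53 [-10.7, -0.0, -3.3]
0.61 [-10.9, 0.0, -2.5]
0.69 [-11.1, 0.0, -1.6]
0.77 [-11.2, 0.0, -0.7]
0.85 [-11.2, 0.0, 0.2]
0.93 [-11.1, 0.0, 1.1]
1.01 [-11.0, 0.0, 2.0]
1.09 [-10.8, 0.0, 2.9]
1.17 [-10.6, 0.0, 3.7]
```

play_rows(increments=[[-10.5,0,-4.2,0,0,0,-0.5],[-10.7,0,-3.3,0,0,0,-0.5],[-10.9,0,-2.5,0,0,0,-0.5],[-11.1,0,-1.6,0,0,0,-0.5],[-11.2,0,-0.7,0,0,0,-0.5],[-11.2,0,0.2,0,0,0,-0.5],[-11.1,0,1.1,0,0,0,-0.5],[0,0,0,0,0,0,-0.5]])

```text
time_s: 17.05
tool_pos: [415.0, -152.5, 216.9]
ee_rot: [0.852, 0.428, 0.268, -0.136]
wrist_force: [4.4, -3.7, 4.2]
grip_width: 39.1
grip_force: 52.1
```

```bash
python3 arc.py 1.01 1.8 0.08
```

```text
t 17.05 f [ 4.4 -3.7  4.2] w 39.104661434847564 52.115478515625 r 140.7 q 0.932 lat 0.6
1.01 [-10.8, 0.0, 2.0]
1.09 [-10.8, 0.0, 2.9]
1.17 [-10.6, 0.0, 3.7]
1.25 [-10.2, 0.0, 4.6]
1.33 [-9.8, 0.0, 5.4]
1.41 [-9.4, 0.0, 6.1]
1.49 [-8.8, 0.0, 6.9]
1.57 [-8.3, 0.0, 7.5]
1.65 [-7.6, 0.0, 8.2]
1.73 [-7.0, 0.0, 8.8]
```

play_rows(increments=[[-10.8,0,2,0,0,0,-0.5],[-10.8,0,2.9,0,0,0,-0.5],[-10.6,0,3.7,0,0,0,-0.5],[-10.2,0,4.6,0,0,0,-0.5],[-9.8,0,5.4,0,0,0,-0.5],[-4.7,0,3,0,0,0,-0.5],[-4.7,0,3.1,0,0,0,-0.5],[0,0,0,0,0,0,-0.5]])

```text
time_s: 17.85
tool_pos: [393.4, -181.3, 161.1]
ee_rot: [0.852, 0.428, 0.268, -0.136]
wrist_force: [6.5, -4.8, 5.0]
grip_width: 39.1
grip_force: 52.4
```

```bash
python3 arc.py 1.45 1.8 0.04; python3 st2.py
```

```text
t 17.85 f [ 6.5 -4.8  5. ] w 39.079727537610374 52.36828565597534 r 140.2 q 1.409 lat 0.5
1.45 [-4.6, 0.0, 3.4]
1.49 [-4.4, 0.0, 3.5]
1.53 [-4.2, 0.0, 3.7]
1.57 [-4.1, 0.0, 3.9]
1.61 [-3.9, 0.0, 4.0]
1.65 [-3.7, 0.0, 4.2]
1.69 [-3.6, 0.0, 4.3]
1.73 [-3.4, 0.0, 4.5]
1.77 [-3.2, 0.0, 4.6]
[ 393.42644748 -181.30818658  161.10738881] 17.85
[[328 182  15  38 489]
 [301 184  13  35 314]]
465 plane [ 0.065  0.147 55.268] hull 454.15596968502734 -116.71800518012293 area 258.21415311214514 ((454.7261657714844, -116.12374877929688), (27.094127655029297, 10.581016540527344), 53.0346794128418)
```

play_rows(increments=[[-4.6,0,3.4,0,0,0,-0.5],[-4.4,0,3.5,0,0,0,-0.5],[-4.2,0,3.7,0,0,0,-0.5],[-4.1,0,3.9,0,0,0,-0.5],[-3.9,0,4,0,0,0,-0.5],[-3.7,0,4.2,0,0,0,-0.5],[0,0,0,0,0,0,-0.5],[0,0,0,0,0,0,-0.5]])

```text
time_s: 18.7
tool_pos: [389.2, -187.0, 128.7]
ee_rot: [0.852, 0.429, 0.268, -0.136]
wrist_force: [6.3, -4.4, 4.0]
grip_width: 39.1
grip_force: 52.3
```

```bash
python3 arc.py 1.67 1.81 0.02
```

```text
t 18.7 f [ 6.3 -4.4  4. ] w 39.10270631774467 52.26571261882782 r 139.9 q 1.646 lat 0.5
1.67 [-2.2, 0.0, 2.6]
1.69 [-1.8, 0.0, 2.2]
1.71 [-1.7, 0.0, 2.2]
1.73 [-1.7, 0.0, 2.2]
1.75 [-1.6, 0.0, 2.3]
1.77 [-1.6, 0.0, 2.3]
1.79 [-1.5, 0.0, 2.3]
1.81 [-1.5, 0.0, 2.4]
```

play_rows(increments=[[-2.1,0,2.5,0,0,0,-0.5],[-1.8,0,2.2,0,0,0,-0.5],[-1.7,0,2.2,0,0,0,-0.5],[-1.7,0,2.2,0,0,0,-0.5],[-1.6,0,2.3,0,0,0,-0.5],[0,0,0,0,0,0,-0.5],[0,0,0,0,0,0,-0.5]])

```text
time_s: 19.4
tool_pos: [388.9, -187.5, 115.0]
ee_rot: [0.852, 0.429, 0.269, -0.136]
wrist_force: [4.2, -2.3, 8.9]
grip_width: 39.3
grip_force: 53.0
```

```bash
python3 arc.py 1.77 1.81 0.02
```

```text
t 19.4 f [ 4.2 -2.3  8.9] w 39.3453085729618 52.98205375671387 r 139.8 q 1.744 lat 0.6
1.77 [-2.0, 0.0, 2.9]
1.79 [-1.5, 0.0, 2.3]
1.81 [-1.5, 0.0, 2.4]
```

play_rows(increments=[[-0.6,0,0.8,0,0,0,-0.5],[-0.6,0,0.8,0,0,0,-0.5],[0,0,0,0,0,0,-0.5],[0,0,0,0,0,0,-0.5]])

```text
time_s: 19.8
tool_pos: [389.0, -187.7, 113.9]
ee_rot: [0.851, 0.429, 0.269, -0.137]
wrist_force: [-0.4, -1.8, 19.7]
grip_width: 39.4
grip_force: 54.1
```

```bash
python3 arc.py
python3 - <<'E'
from h import *
cs=[]
for n,(u0,u1,v0,v1) in(("scene",(330,440,215,305)),("wrist",(240,400,110,240))):
    c=cam(n);W=cloud(c);f=c["frame"]
    k=(abs(W[...,2]-55)<6)&(np.hypot(W[...,0]-448.4,W[...,1]+107)<24)&(f.min(2)>45)&(np.ptp(f,axis=2)<30)
    P=W[k];print(n,len(P))
    if len(P)>50:
        A=np.c_[P[:,:2]-P[:,:2].mean(0),np.ones(len(P))];print(np.linalg.lstsq(A,P[:,2],rcond=None)[0].round(3),cv2.minAreaRect(np.float32(P[:,:2])))
    cs.append(cv2.resize(f[v0:v1,u0:u1,::-1],(390,320),interpolation=cv2.INTER_CUBIC))
cv2.imwrite("pics/end.png",np.hstack(cs))
E
```

```text
t 19.8 f [-0.4 -1.8 19.7] w 39.380595024309784 54.12689030170441 r 139.7 q 1.752 lat 0.8
scene 26
wrist 1088
[1.5000e-02 1.1600e-01 5.5808e+01] ((446.48321533203125, -110.72543334960938), (27.87081527709961, 30.485275268554688), 57.05879592895508)
```

View pics/end.png

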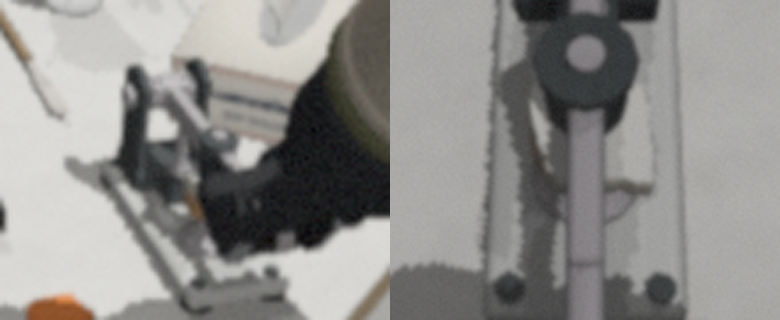

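The end crops show the arm level over the rest, with its foot over the white sherd on the cork. The vertical force jumped to 20 N at q≈1.75, so it is on its stop. Holding briefly, then handing in.

play_rows(increments=[[0,0,0,0,0,0,-0.5],[0,0,0,0,0,0,-0.5],[0,0,0,0,0,0,-0.5],[0,0,0,0,0,0,-0.5]])

```text
time_s: 20.3
tool_pos: [389.0, -187.6, 113.9]
ee_rot: [0.851, 0.429, 0.269, -0.137]
wrist_force: [-0.9, -1.8, 19.5]
grip_width: 39.3
grip_force: 54.1
```

```bash
python3 arc.py; python3 -c "
from rig import manip
print(manip.sign_off())"
```

```text
t 20.3 f [-0.9 -1.8 19.5] w 39.34279088370332 54.126790165901184 r 139.7 q 1.752 lat 0.7
the job is handed in; nothing more can be done
None
```

I handed the job in at 20.3 s with the arm held on its stop by the grip and the foot over the sherd on the dome; the hand-in returned no verdict, and the foot's force on the sherd could not be read directly.

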